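Dial a code into a thumbwheel selector and load it

ROBOT

A 6-joint arm with a two-finger parallel gripper is mounted at the origin on the work surface. World frame = base frame: x ahead of the robot, y to its left, z up, the work surface at z = 0. Lengths are in m, angles in rad, forces in N, time in s.
With the tool pointing down it reaches from about 0.35 to 0.975 m from the base axis. Payload 4.9 kg.
Tool frame: the origin (TCP) lies at the very end of the fingers, on their centre line; the grasp point (between the pads) lies manip.grip_point_offset behind it (manip.grip_point_offset is the distance from the TCP to the grasp point, in m); z points along the fingers, y is the line along which they close (so a half turn about z gives the same grasp; the last joint's range is limited). The gripper opens to 85 mm and grips with 20 to 120 N. Pads are 22 mm wide; open, the fingers measure 114 mm over their backs; the gripper's body (76 mm by 85 mm) begins 54 mm behind the grasp point. The pads swing forward as they close: fully open they stand 13 mm farther back than shut.
Start: joints at [-1.352, 0.053, 1.613, -0, 1.476, -0.119], TCP at [0.207, -0.59, 0.231] pointing down, gripper open.
Joint ranges: [-3.01, 3.01], [-1.01, 2.22], [0.06, 2.58], [-1.02, 4.17], [0.09, 2.62], [-3.14, 3.14]. Speed limits (rad/s): [2.57, 2.57, 3.14, 3.14, 3.14, 3.14].

INTERFACE

Orientations are given as a unit quaternion [w, x, y, z].
In Python, from plant import manip gives the robot as it stands.
- The arm moves only by the shell command python3 -m crank 'ROWS' [OPENING]. ROWS is JSON, a list of rows, each an object of numbers: "x", "y", "z": the shift along the tool's x, y, z in cm; "turn": the turn about the tool's z in rad. In form: [{"x": .., "y": .., "z": .., "turn": ..}, ...]. A call has 1 to 5 rows; each row shifts and turns the commanded pose from where the row before left it, along the tool's axes as they then stand; what a row does not reach is not made up. A row lasts 1/10 s, in which the tool goes at most 50 mm and 8.59 degrees, less where a joint would pass 70% of its speed; a pose out of reach is approached as far as the arm can. A call with a gripper value outside its range is refused whole. OPENING is the opening in per cent of the stroke, from 0 (shut) to 100 (fully open), set as the call begins (- or left out, the last holds). The fingers move at their own pace and stop on an object; the grip force is fixed at half the most. Time passes only in rows, so rows that do not move let the fingers close. It gives the time, the measured TCP pose, the force, the opening and the grip force at its end, in the units of the state.
- manip.state(): the state, without advancing time (a new reading comes with each control period).
- manip.grab_frame(name): name is "scene" or "top"; returns (picture, depth): 420x560x3 uint8, red, green, blue; 420x560 float32, m along the optical axis (not along the pixel's ray), 0 where there is no reading.
- manip.camera_model(name): a dict with "mtx" (3x3 intrinsics, pixels), "world_to_cam" (4x4, takes a point from world to camera coordinates). Camera axes: x right, y down, z forward; pixel columns grow to the right and rows downward; lengths in m; the calibration is good to about 2 mm. A picture is of the moment at which its call begins. camera_model takes no time and is no camera call.
- manip.job_done(): hands the job in; it is judged then, once.
The state is a dict: "time": time; "joint_pos": joint angles; "joint_vel": joint speeds; "joint_efforts": joint torques, N m; "tool_pos": TCP position; "tool_rot": TCP orientation; "contact_force": force on the tool from outside, world axes, zero at the start; "ft_torque": the same for the moment, N m; "gripper_width": opening from 0.0 (shut) to 1.0 (fully open); "grasp_force": force on a finger pad.
Only numpy, scipy, OpenCV 4.12 (cv2) and the standard library are available. Lean on these libraries where they do the work, as an engineer would, in place of code of your own. Each camera call takes 0.05 s, during which the arm holds its last target. There are 200 camera calls.

TASK

Set the code 5-3-2 on the selector by rolling its thumbwheels one after another with shut fingers resting on the rim: five pips straight up on the wheel farthest from the push key, three on the middle wheel, two on the wheel next to the key, each left sitting in its click. Only when all three are right, press the key fully home and let it spring back. The wheels are sprung and sit at uneven heights, so feel for each and press gently, keeping below 18 N, and leave the other things on the bench where they are.

Things in the scene. Friction and masses are not known exactly. Their poses are not given: they have to be found in the camera images.
- selector: low grey instrument case fixed to the bench, 130 mm (x) by 200 mm (y) by 70 mm high; origin at the centre of its underside, z up. On the centre line of its top stand, from +y to -y, the far, middle and near wheel (42 mm apart) and the push key. Each black wheel is 44 mm in diameter, 16 mm wide, axle along the selector's y, and stands about 25 mm out of the top
- wheel_a_top (a point): nominal rim top of the far (farthest from the key) wheel (selector frame x = 0, y = +64 mm, z = 95 mm), fixed to the case; the real rim top lies up to 4 mm above or below it. The wheel yields straight down on a spring, 1 mm per 5 N, to a hard stop at 3.2 mm. Axes as the selector's
- wheel_b_top (a point): nominal rim top of the middle wheel (selector frame x = 0, y = +22 mm, z = 95 mm), fixed to the case; the real rim top lies up to 4 mm above or below it. The wheel yields straight down on a spring, 1 mm per 5 N, to a hard stop at 3.2 mm. Axes as the selector's
- wheel_c_top (a point): nominal rim top of the near (next to the key) wheel (selector frame x = 0, y = -20 mm, z = 95 mm), fixed to the case; the real rim top lies up to 4 mm above or below it. The wheel yields straight down on a spring, 1 mm per 5 N, to a hard stop at 3.2 mm. Axes as the selector's
- wheel_a (a joint): angle of the far wheel (rad), 0.7854 per pip facing straight up (0 blank, to 7). Grows as its rim top is dragged to the selector's +x, falls to -x; 17.3 mm of rim per click. Rolled by friction: press the shut finger tips on with about 8 to 13 N and slide (lighter slips). Let go, it falls into the nearest of its clicks, 45 degrees apart; end stops just past 0 and 7
- wheel_b (a joint): angle of the middle wheel (rad), 0.7854 per pip facing straight up (0 blank, to 7). Grows as its rim top is dragged to the selector's +x, falls to -x; 17.3 mm of rim per click. Rolled by friction: press the shut finger tips on with about 8 to 13 N and slide (lighter slips). Let go, it falls into the nearest of its clicks, 45 degrees apart; end stops just past 0 and 7
- wheel_c (a joint): angle of the near wheel (rad), 0.7854 per pip facing straight up (0 blank, to 7). Grows as its rim top is dragged to the selector's +x, falls to -x; 17.3 mm of rim per click. Rolled by friction: press the shut finger tips on with about 8 to 13 N and slide (lighter slips). Let go, it falls into the nearest of its clicks, 45 degrees apart; end stops just past 0 and 7
- key_top (a point): centre of the top of the round grey push key (24 mm across) in its black housing on the selector's top, at y = -74 mm in the selector's frame; pressed straight down
- key (a joint): travel of the key (m): 0 up, 0.006 fully home; its spring takes 5 N to go home and returns it when let go
- reagent_mid (a point): centre of an amber bottle standing on the bench, 48 mm across, 100 mm high; leave alone
- tip_rack_mid (a point): centre of a green pipette tip box, 80 by 115 mm, 60 mm high; leave alone
- display_board_mid (a point): centre of a small green circuit board with display on four posts, 70 by 100 mm, 28 mm high; leave alone
Not all that is in view belongs to the job. Several things have the shape of the selector; the one meant has the colours described above.

How it is judged:
By the outcome, as a careful person would: the job done as asked, in the order asked, and still so for the second after the job is handed in, with the robot touching nothing.
It also fails if it takes over 72 s, if anything falls off the work surface, if the arm or the gripper's body presses on something with over 40 N, if the wrist force passes 120 N, or if a joint passes its speed limit or range.

## Working session

There is one attempt and no reset: what is moved stays moved. The work goes in short steps, Python scripts to look and compute and a shell command to move; the robot and the scene stay as the last step left them, time stands still between calls to the robot, and variables do not carry over. Pictures are saved under pics/ and viewed, at most 10 in all, crops included, and the job is handed in when it is done.

```bash
mkdir -p pics; ls
python3 - <<'E'
from plant import manip
import cv2,numpy as np
for n in ("scene","top"):
    p,d=manip.grab_frame(n); cv2.imwrite(f"pics/{n}0.png",p[:,:,::-1]); np.save(f"{n}0_d.npy",d); np.save(f"{n}0.npy",p)
    c=manip.camera_model(n); print(n,np.round(c["mtx"],1).tolist(),np.round(c["world_to_cam"],3).tolist())
s=manip.state(); print({k:np.round(v,4).tolist() for k,v in s.items()})
E
```

```text
pics
scene [[425.3, 0.0, 282.7], [0.0, 425.3, 211.7], [0.0, 0.0, 1.0]] [[-0.354, 0.935, -0.012, 0.238], [0.776, 0.286, -0.563, -0.453], [-0.523, -0.209, -0.827, 1.354], [0.0, 0.0, 0.0, 1.0]]
top [[443.7, 0.0, 276.7], [0.0, 443.7, 208.6], [0.0, 0.0, 1.0]] [[0.024, -1.0, 0.018, -0.05], [-0.997, -0.025, -0.072, 0.671], [0.072, -0.016, -0.997, 1.057], [0.0, 0.0, 0.0, 1.0]]
{'time': 0.1, 'joint_pos': [-1.352, 0.0533, 1.6141, -0.0, 1.476, -0.119], 'joint_vel': [0.0004, -0.0015, -0.0037, -0.0007, 0.0015, 0.0019], 'joint_efforts': [-0.0011, -39.4899, -37.1366, -0.0003, 0.0038, 0.0], 'tool_pos': [0.207, -0.5891, 0.2302], 'tool_rot': [-0.0009, 0.9858, 0.1681, -0.0], 'contact_force': [0.5068, 0.1538, 0.125], 'ft_torque': [0.0011, -0.0127, 0.0033], 'grasp_force': 0.0, 'gripper_width': 0.9986}
```

View pics/scene0.png

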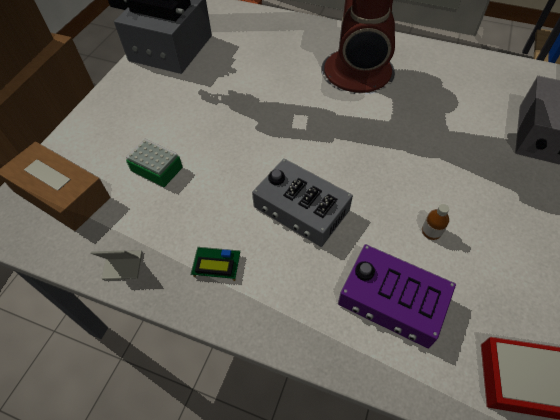

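View pics/top0.png

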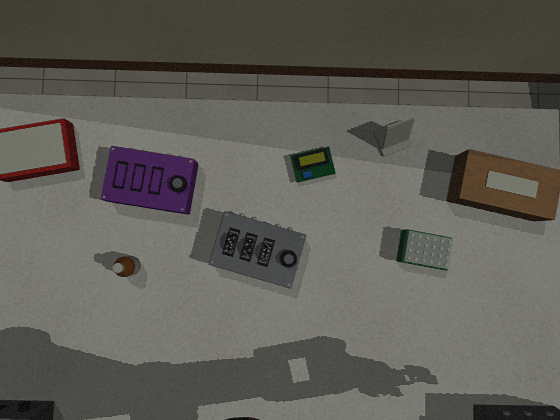

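The grey selector is at about (258,249) in the top view. Its key is at (288,259) and its far wheel at (231,242). The purple box at (150,180) is a decoy. Next I fit the selector's pose and read the pips.

```bash
cat > h.py <<'E'
import numpy as np,cv2
from plant import manip
def world(n,d):
    c=manip.camera_model(n);K=np.array(c["mtx"]);T=np.linalg.inv(np.array(c["world_to_cam"]))
    v,u=np.mgrid[:d.shape[0],:d.shape[1]]
    P=np.stack([(u-K[0,2])/K[0,0]*d,(v-K[1,2])/K[1,1]*d,d],-1)
    return P@T[:3,:3].T+T[:3,3]
def proj(n,P):
    c=manip.camera_model(n);K=np.array(c["mtx"]);W=np.array(c["world_to_cam"])
    q=(np.atleast_2d(P)@W[:3,:3].T+W[:3,3])@K.T
    return q[:,:2]/q[:,2:]
E
python3 - <<'E'
from h import *
for n,(cx,cy) in {"top":(258,249),"scene":(302,200)}.items():
    W=world(n,np.load(n+"0_d.npy"))
    v,u=np.mgrid[:420,:560]
    near=np.hypot(u-cx,v-cy)<70
    m=near&(W[...,2]>.063)&(W[...,2]<.12)
    k,l,st,ce=cv2.connectedComponentsWithStats(m.astype(np.uint8)); i=1+st[1:,4].argmax(); m=l==i
    P=W[m]; top=P[(P[:,2]<.078)]
    print(n,m.sum(),"top z med",np.median(top[:,2]))
    (c,s,a)=cv2.minAreaRect(P[:,:2].astype(np.float32)); print("rect",c,s,a)
    hi=P[P[:,2]>.082]; print("hi z",np.percentile(hi[:,2],[50,90,99]))
    g=m&(W[...,2]>.083); k,l,st,ce=cv2.connectedComponentsWithStats(g.astype(np.uint8))
    for i in range(1,k):
        if st[i,4]>8: Q=W[l==i]; print(" blob",st[i,4],ce[i].round(1),Q.mean(0).round(4),np.percentile(Q[:,2],95).round(4))
a=np.load("top0.npy")[205:295,200:315]; b=np.load("scene0.npy")[155:245,248:358]
a=cv2.resize(a,(590,460),interpolation=cv2.INTER_CUBIC)
b=cv2.resize(np.load("scene0.npy")[165:220,262:342],(800,550),interpolation=cv2.INTER_CUBIC)
cv2.imwrite("pics/ctop.png",np.clip(a[:,:,::-1].astype(float)*1.5,0,255)); cv2.imwrite("pics/csc.png",np.clip(b[:,:,::-1].astype(float)*1.5,0,255))
E
```

```text
top 4800 top z med 0.07020953900779159
rect (0.5733075141906738, 0.011340267956256866) (0.19969040155410767, 0.13009953498840332) 75.20868682861328
hi z [0.08962446 0.09331626 0.095119  ]
 blob 113 [229.9 241.7] [0.5894 0.0728 0.0899] 0.0944
 blob 108 [247.5 246.7] [0.5791 0.0324 0.0892] 0.0927
 blob 112 [265.3 251.8] [ 0.5684 -0.0082  0.0896] 0.0942
 blob 119 [287.7 258.9] [ 0.5535 -0.0597  0.0895] 0.0945
scene 3905 top z med 0.07003143864020328
rect (0.5737931132316589, 0.010649926960468292) (0.20063668489456177, 0.1317869871854782) 75.12068939208984
hi z [0.08946421 0.09291575 0.0950522 ]
 blob 97 [276.4 174.5] [ 0.5574 -0.0585  0.0892] 0.0935
 blob 99 [294.3 184.9] [ 0.5719 -0.0087  0.0891] 0.0937
 blob 98 [309.3 193.4] [0.5832 0.0318 0.0889] 0.0928
 blob 100 [324.8 201.8] [0.5941 0.0721 0.0902] 0.0947[ WARN:0@0.241] global loadsave.cpp:1063 imwrite_ Unsupported depth image for selected encoder is fallbacked to CV_8U.
```

View pics/ctop.png

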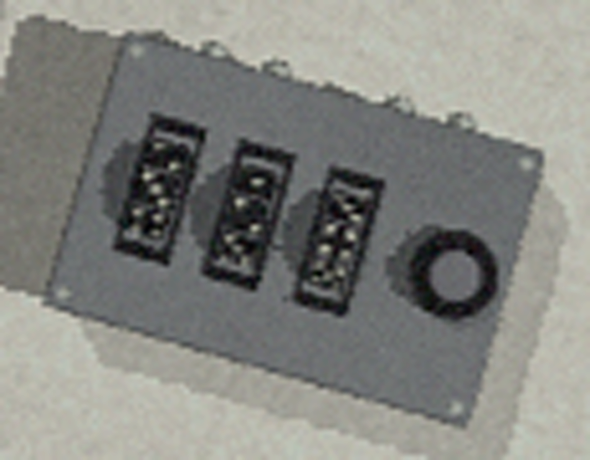

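View pics/csc.png

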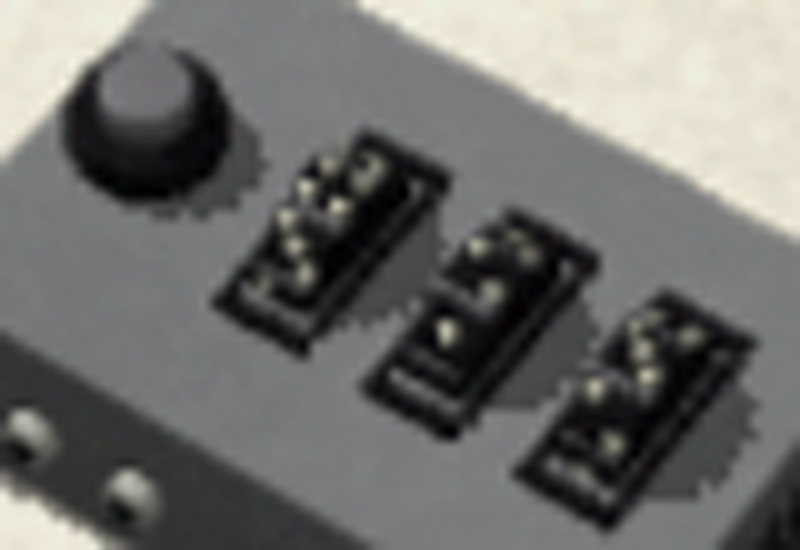

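```bash
cat >> h.py <<'E'
O=np.array([.5735,.011,0]);ya=np.radians(75.16)-np.pi/2
R=np.array([[np.cos(ya),-np.sin(ya),0],[np.sin(ya),np.cos(ya),0],[0,0,1]])
Y=dict(a=.064,b=.022,c=-.020)
def unwrap(n,p,w,ztop=.095,S=8):
    phi=np.radians(np.linspace(75,-75,58*S//2)); y=np.linspace(.009,-.009,18*S//2)
    F,YY=np.meshgrid(phi,y,indexing='ij')
    L=np.stack([.022*np.sin(F),Y[w]+YY,ztop-.022+.022*np.cos(F)],-1).reshape(-1,3)
    q=proj(n,L@R.T+O).astype(np.float32).reshape(*F.shape,2)
    im=cv2.remap(p,q[...,0],q[...,1],cv2.INTER_CUBIC)
    for k in(-67.5,-22.5,22.5,67.5):
        r=int((75-k)/150*im.shape[0]); im[r,::3]=(255,0,0)
    return im
def strip(fn,frames):
    ims=[]
    for n,p in frames.items():
        for w in "abc": ims+= [unwrap(n,p,w),np.full((232,20,3),90,np.uint8)]
    im=np.hstack(ims); im=cv2.resize(im,None,fx=1.3,fy=2.2,interpolation=cv2.INTER_CUBIC); print(im.shape)
    cv2.imwrite(fn,np.clip(im[:,:,::-1].astype(float)*1.6,0,255).astype(np.uint8))
E
python3 - <<'E'
from h import *
strip("pics/un0.png",{n:np.load(n+"0.npy") for n in("top","scene")})
print(np.degrees(ya))
for w in [.064,.022,-.02,-.074]: print((R@[0,w,.095]+O).round(4))
E
```

```text
(510, 718, 3)
-14.840000000000005
[0.5899 0.0729 0.095 ]
[0.5791 0.0323 0.095 ]
[ 0.5684 -0.0083  0.095 ]
[ 0.5545 -0.0605  0.095 ]
```

View pics/un0.png

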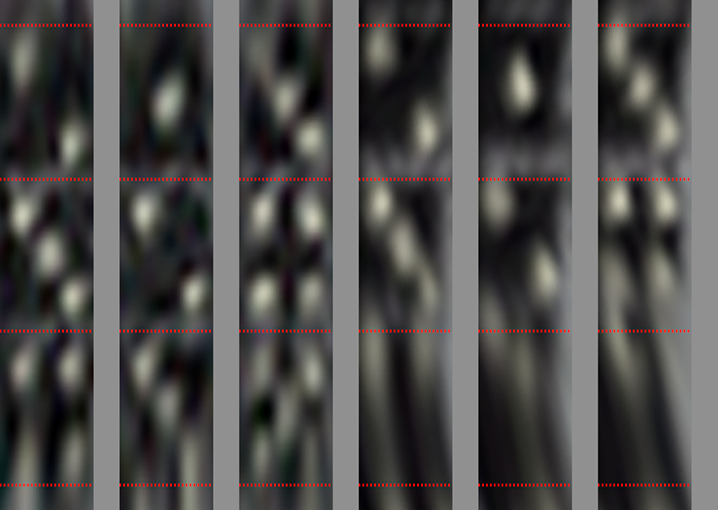

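Pip reading, with both views agreeing: far wheel 3, middle 2, near 4, and the neighbouring faces fit. So I need +2, +1 and -2 clicks. Now the first move: shut the gripper and turn to the selector's axes.

```bash
cat >> h.py <<'E'
from scipy.spatial.transform import Rotation as Ro
def to(sx,sy,z):
    """shift in tool axes (cm) from present measured TCP to selector-frame x,y (m), world z"""
    s=manip.state(); T=Ro.from_quat(np.array(s["tool_rot"])[[1,2,3,0]]).as_matrix(); p=np.array(s["tool_pos"])
    t=R@[sx,sy,0]+O; t[2]=z
    a=np.arctan2(T[1,0],T[0,0])
    print("t",round(s["time"],2),"sel xy",(R.T@(p-O)).round(4),"turn",round(a-ya,4),"tilt",T[:,2].round(3),"shift cm",(T.T@(t-p)*100).round(2),"F",np.round(s["contact_force"],2))
E
python3 -m crank '[{"turn":0.148},{"turn":0.148},{"turn":0.148},{"turn":0.148},{"turn":0}]' 0
python3 -c "
from h import *
to(-.008,.064,.13)"
```

```text
t 0.1 sel xy [-0.2006 -0.674   0.2302] turn 0.5968 tilt [-0.     0.002 -1.   ] shift cm [ 57.4  -50.2   10.13] F [0.51 0.15 0.13]schema error: expected keys x, y, z, turn
```

```bash
python3 -m crank '[{"x":0,"y":0,"z":0,"turn":0.148},{"x":0,"y":0,"z":0,"turn":0.148},{"x":0,"y":0,"z":0,"turn":0.148},{"x":0,"y":0,"z":0,"turn":0.148},{"x":0,"y":0,"z":0,"turn":0}]' 0
python3 -c "
from h import *
to(-.008,.064,.13)"
```

```text
time: 0.6
tool_pos: [0.207, -0.5893, 0.2306]
tool_rot: [-0.001, 0.992, -0.127, -0.0]
contact_force: [-0.2, -0.6, -0.2]
gripper_width: 0.139
grasp_force: 0.0
t 0.6 sel xy [-0.2005 -0.6742  0.2306] turn 0.0051 tilt [-0.     0.001 -1.   ] shift cm [ 19.63 -73.7   10.13] F [-0.19 -0.61 -0.23]
```

```bash
for i in 1 2 ; do python3 -m crank '[{"x":1.3,"y":-4,"z":0.2,"turn":0},{"x":1.3,"y":-4,"z":0.2,"turn":0},{"x":1.3,"y":-4,"z":0.2,"turn":0},{"x":1.3,"y":-4,"z":0.2,"turn":0},{"x":1.3,"y":-4,"z":0.2,"turn":0}]' >/dev/null; done
python3 -c "
from h import *
to(-.008,.064,.13)"
```

```text
t 1.6 sel xy [-0.0722 -0.2721  0.2111] turn 0.0083 tilt [ 0. -0. -1.] shift cm [  6.69 -33.56   8.11] F [ 0.73 -0.61  0.62]
```

```bash
for i in 1 2 ; do python3 -m crank '[{"x":0.65,"y":-3.3,"z":0.5,"turn":0},{"x":0.65,"y":-3.3,"z":0.5,"turn":0},{"x":0.65,"y":-3.3,"z":0.5,"turn":0},{"x":0.65,"y":-3.3,"z":0.5,"turn":0},{"x":0.65,"y":-3.3,"z":0.5,"turn":0}]' >/dev/null; done
python3 -m crank '[{"x":0,"y":0,"z":0,"turn":0.006},{"x":0,"y":0,"z":0,"turn":0},{"x":0,"y":0,"z":0,"turn":0}]'
python3 -c "
from h import *
to(-.008,.064,.105)"
```

```text
time: 2.9
tool_pos: [0.5791, 0.0672, 0.1612]
tool_rot: [0.0, 0.992, -0.129, -0.0]
contact_force: [-0.5, 0.6, 0.0]
gripper_width: -0.003
grasp_force: 0.0
t 2.9 sel xy [-0.0089  0.0557  0.1612] turn -0.0004 tilt [-0. -0. -1.] shift cm [ 0.09 -0.83  5.62] F [-0.51  0.64  0.02]
```

```bash
python3 -m crank '[{"x":0.1,"y":-0.8,"z":1.4,"turn":0},{"x":0,"y":0,"z":1.5,"turn":0},{"x":0,"y":0,"z":1.5,"turn":0},{"x":0,"y":0,"z":1.2,"turn":0},{"x":0,"y":0,"z":0,"turn":0}]'
for i in 1 2 3 4 ; do python3 -m crank '[{"x":0,"y":0,"z":0.1,"turn":0},{"x":0,"y":0,"z":0,"turn":0}]' | egrep 'pos|force' | grep -v grasp; done
```

```text
time: 3.4
tool_pos: [0.5802, 0.0751, 0.1017]
tool_rot: [0.0, 0.992, -0.13, -0.003]
contact_force: [-0.4, 0.0, -0.3]
gripper_width: 0.004
grasp_force: 0.0
tool_pos: [0.5829, 0.0753, 0.1048]
contact_force: [-0.1, 0.7, 0.4]
tool_pos: [0.5829, 0.0753, 0.1039]
contact_force: [-0.4, -0.5, 0.2]
tool_pos: [0.5825, 0.0753, 0.1024]
contact_force: [0.3, 0.8, 0.1]
tool_pos: [0.5823, 0.0753, 0.1011]
contact_force: [-0.7, 0.0, -0.8]
```

```bash
for i in 1 2 3 4 5 ; do python3 -m crank '[{"x":0,"y":0,"z":0.1,"turn":0},{"x":0,"y":0,"z":0,"turn":0}]' | egrep 'pos|contact'; done; python3 -c "
from h import *
to(-.008,.064,.095)"
```

```text
tool_pos: [0.5824, 0.0753, 0.1001]
contact_force: [-0.8, 0.6, 0.2]
tool_pos: [0.5824, 0.0753, 0.0991]
contact_force: [-0.2, 1.0, -0.9]
tool_pos: [0.5824, 0.0753, 0.0981]
contact_force: [0.4, -0.2, 0.1]
tool_pos: [0.5824, 0.0753, 0.0971]
contact_force: [-0.3, -0.1, -0.0]
tool_pos: [0.5824, 0.0753, 0.0961]
contact_force: [-0.3, -0.1, -0.3]
t 5.2 sel xy [-0.0079  0.0644  0.0961] turn -0.0011 tilt [-0. -0. -1.] shift cm [-0.01  0.04  0.11] F [-0.26 -0.14 -0.33]
```

```bash
for i in 1 2 3; do python3 -m crank '[{"x":0,"y":0,"z":0.1,"turn":0},{"x":0,"y":0,"z":0,"turn":0}]' | egrep 'pos|contact'; done
```

```text
tool_pos: [0.5824, 0.0753, 0.0951]
contact_force: [0.6, 0.0, 0.3]
tool_pos: [0.5824, 0.0753, 0.0941]
contact_force: [0.3, -0.1, 0.4]
tool_pos: [0.5823, 0.0753, 0.0931]
contact_force: [-0.7, 0.2, -0.2]
```

```bash
for i in 1 2; do python3 -m crank '[{"x":0,"y":0,"z":0.1,"turn":0},{"x":0,"y":0,"z":0,"turn":0}]' | egrep 'pos|contact'; done
```

```text
tool_pos: [0.5826, 0.0753, 0.0925]
contact_force: [-0.4, -0.3, 0.6]
tool_pos: [0.5827, 0.0753, 0.0919]
contact_force: [-1.0, -0.1, 3.2]
```

```bash
for i in 1 2; do python3 -m crank '[{"x":0,"y":0,"z":0.07,"turn":0},{"x":0,"y":0,"z":0,"turn":0},{"x":0,"y":0,"z":0,"turn":0}]' | egrep 'pos|contact'; done
```

```text
tool_pos: [0.5828, 0.0753, 0.0914]
contact_force: [-2.7, 0.6, 5.4]
tool_pos: [0.583, 0.0753, 0.0911]
contact_force: [-1.9, 0.9, 7.2]
```

```bash
python3 -m crank '[{"x":0,"y":0,"z":0.07,"turn":0},{"x":0.1,"y":0,"z":0,"turn":0},{"x":0.15,"y":0,"z":0,"turn":0}]' | egrep 'pos|contact'; python3 -m crank '[{"x":0.15,"y":0,"z":0,"turn":0},{"x":0.15,"y":0,"z":0,"turn":0}]' | egrep 'pos|contact'
```

```text
tool_pos: [0.5853, 0.0747, 0.0907]
contact_force: [-4.0, 0.2, 9.4]
tool_pos: [0.5886, 0.0738, 0.0909]
contact_force: [-2.5, -0.3, 9.0]
```

```bash
for i in 1 2 3 ; do python3 -m crank '[{"x":0.2,"y":0,"z":0.01,"turn":0},{"x":0.2,"y":0,"z":0,"turn":0}]' | egrep 'pos|contact';done;  python3 -c "
from h import *
to(.0095,.064,.095)"
```

```text
tool_pos: [0.593, 0.0726, 0.091]
contact_force: [-0.6, -0.5, 7.6]
tool_pos: [0.5975, 0.0714, 0.0911]
contact_force: [2.2, -0.5, 7.7]
tool_pos: [0.6003, 0.0707, 0.0905]
contact_force: [-2.4, 0.2, 7.9]
t 7.9 sel xy [0.0107 0.0646 0.0905] turn -0.0013 tilt [ 0.002 -0.    -1.   ] shift cm [-0.12  0.06 -0.45] F [-2.42  0.21  7.94]
```

```bash
python3 -m crank '[{"x":0,"y":0,"z":-0.8,"turn":0},{"x":-0.6,"y":0,"z":0,"turn":0},{"x":-0.6,"y":0,"z":0,"turn":0},{"x":-0.6,"y":0,"z":0,"turn":0},{"x":0,"y":0,"z":0,"turn":0}]' |egrep 'pos|contact'
python3 -m crank '[{"x":0,"y":0,"z":0.2,"turn":0},{"x":0,"y":0,"z":0.2,"turn":0},{"x":0,"y":0,"z":0,"turn":0},{"x":0,"y":0,"z":0,"turn":0}]' |egrep 'pos|contact'
python3 -c "
from h import *
to(-.0085,.064,.095)"
```

```text
tool_pos: [0.5805, 0.0758, 0.096]
contact_force: [0.2, 0.5, -0.3]
tool_pos: [0.582, 0.0754, 0.0928]
contact_force: [-0.3, -0.0, -0.1]
t 8.8 sel xy [-0.0082  0.0644  0.0928] turn -0.0013 tilt [-0. -0. -1.] shift cm [-0.03  0.04 -0.22] F [-0.27 -0.04 -0.06]
```

```bash
python3 -m crank '[{"x":0,"y":0,"z":0.1,"turn":0},{"x":0,"y":0,"z":0.1,"turn":0},{"x":0,"y":0,"z":0.1,"turn":0},{"x":0,"y":0,"z":0.1,"turn":0},{"x":0,"y":0,"z":0,"turn":0}]' |egrep 'pos|contact'
```

```text
tool_pos: [0.5828, 0.0753, 0.0907]
contact_force: [-3.6, -0.3, 9.0]
```

```bash
for i in 1 2 3 4; do python3 -m crank '[{"x":0.15,"y":0,"z":0.01,"turn":0},{"x":0.15,"y":0,"z":0,"turn":0},{"x":0.15,"y":0,"z":0,"turn":0}]' | egrep 'pos|contact';done;  python3 -c "
from h import *
to(.0095,.064,.095)"
```

```text
tool_pos: [0.5873, 0.0741, 0.0908]
contact_force: [-2.1, -0.3, 8.8]
tool_pos: [0.5923, 0.0728, 0.091]
contact_force: [-0.3, -1.1, 8.6]
tool_pos: [0.5973, 0.0714, 0.0911]
contact_force: [2.3, -0.8, 7.1]
tool_pos: [0.6004, 0.0706, 0.0904]
contact_force: [-2.7, 0.1, 8.4]
t 10.5 sel xy [0.0107 0.0645 0.0904] turn -0.0012 tilt [ 0.002 -0.    -1.   ] shift cm [-0.12  0.05 -0.46] F [-2.65  0.11  8.45]
```

```bash
python3 -m crank '[{"x":0,"y":0,"z":-1.5,"turn":0},{"x":-2,"y":0,"z":-2,"turn":0},{"x":-3.5,"y":0,"z":-2,"turn":0},{"x":-3.5,"y":0,"z":0,"turn":0},{"x":0,"y":0,"z":0,"turn":0}]' |egrep 'pos|contact'
python3 - <<'E'
from h import *
F={n:manip.grab_frame(n)[0] for n in ("top","scene")}
strip("pics/un1.png",F)
to(-.0085,.022,.098)
E
```

```text
tool_pos: [0.5094, 0.0949, 0.1435]
contact_force: [0.5, -0.5, -0.6]
(510, 718, 3)
t 11.1 sel xy [-0.0805  0.0647  0.1438] turn -0.0006 tilt [ 0.001 -0.    -1.   ] shift cm [7.2  4.26 4.59] F [ 0.45 -0.46  0.68]
```

View pics/un1.png

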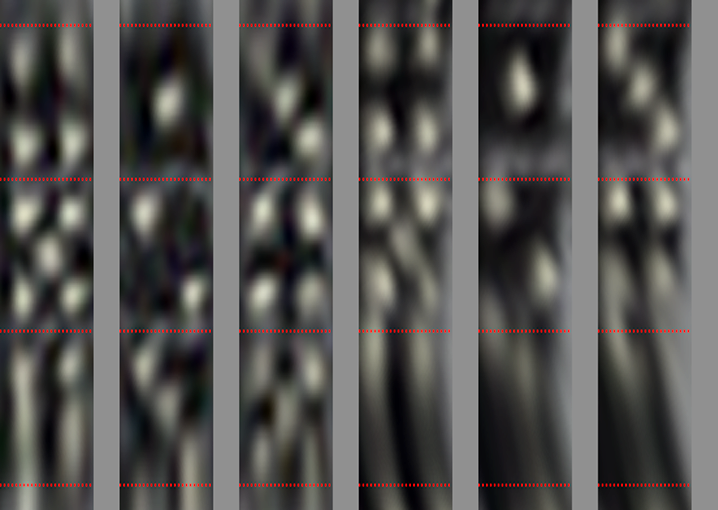

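The far wheel now shows 5, and the middle (2) and near (4) wheels are unchanged. Next, the middle wheel.

```bash
python3 -m crank '[{"x":2.4,"y":1.4,"z":0.5,"turn":0},{"x":2.4,"y":1.4,"z":1,"turn":0},{"x":2.4,"y":1.4,"z":1,"turn":0},{"x":0,"y":0,"z":0.9,"turn":0},{"x":0,"y":0,"z":0.6,"turn":0}]' >/dev/null
python3 -m crank '[{"x":0,"y":0,"z":0,"turn":0},{"x":0,"y":0,"z":0,"turn":0},{"x":0,"y":0,"z":0,"turn":0}]' |egrep 'pos|contact'
for i in 1 2 3 4 ; do python3 -m crank '[{"x":0,"y":0,"z":0.1,"turn":0},{"x":0,"y":0,"z":0,"turn":0}]' | egrep 'pos|contact'; done
python3 -c "
from h import *
to(-.0085,.022,.095)"
```

```text
tool_pos: [0.5712, 0.0354, 0.1041]
contact_force: [-0.1, -1.0, 0.0]
tool_pos: [0.5712, 0.0351, 0.1029]
contact_force: [0.3, 1.2, -0.4]
tool_pos: [0.5711, 0.0349, 0.1015]
contact_force: [-0.1, 0.0, 0.9]
tool_pos: [0.5711, 0.0348, 0.1003]
contact_force: [-0.8, -0.7, -0.2]
tool_pos: [0.5711, 0.0348, 0.0993]
contact_force: [0.0, 0.2, 0.6]
t 12.7 sel xy [-0.0084  0.0224  0.0993] turn -0.0013 tilt [-0.  0. -1.] shift cm [-0.01  0.04  0.43] F [0.04 0.15 0.63]
```

```bash
for i in 1 2 3 4 5 6; do python3 -m crank '[{"x":0,"y":0,"z":0.1,"turn":0},{"x":0,"y":0,"z":0,"turn":0}]' | egrep 'pos|contact'; done
```

```text
tool_pos: [0.5711, 0.0349, 0.0983]
contact_force: [0.1, 1.3, -0.3]
tool_pos: [0.5711, 0.0349, 0.0973]
contact_force: [0.1, -0.4, -0.1]
tool_pos: [0.5711, 0.0348, 0.0964]
contact_force: [-0.7, -0.2, 0.9]
tool_pos: [0.5711, 0.0349, 0.0954]
contact_force: [0.4, 0.3, -0.7]
tool_pos: [0.5711, 0.0349, 0.0943]
contact_force: [-0.0, -0.2, 1.2]
tool_pos: [0.5711, 0.0349, 0.0933]
contact_force: [0.1, -1.1, -0.1]
```

```bash
for i in 1 2 3 4; do python3 -m crank '[{"x":0,"y":0,"z":0.1,"turn":0},{"x":0,"y":0,"z":0,"turn":0}]' | egrep 'pos|contact'; done
```

```text
tool_pos: [0.5711, 0.0349, 0.0923]
contact_force: [0.5, 0.4, 0.3]
tool_pos: [0.5713, 0.0349, 0.0915]
contact_force: [0.8, 0.6, 0.2]
tool_pos: [0.5714, 0.0348, 0.091]
contact_force: [-1.4, -0.3, 3.5]
tool_pos: [0.5716, 0.0348, 0.0903]
contact_force: [-1.3, -0.5, 5.2]
```

```bash
python3 -m crank '[{"x":0,"y":0,"z":0.1,"turn":0},{"x":0,"y":0,"z":0.06,"turn":0},{"x":0,"y":0,"z":0,"turn":0}]' | egrep 'pos|contact'
for i in 1 2 3 4; do python3 -m crank '[{"x":0.15,"y":0,"z":0.01,"turn":0},{"x":0.15,"y":0,"z":0,"turn":0},{"x":0.15,"y":0,"z":0,"turn":0}]' | egrep 'pos|contact';done;  python3 -c "
from h import *
to(.0095,.022,.095)"
```

```text
tool_pos: [0.5718, 0.0348, 0.0896]
contact_force: [-3.8, 0.8, 10.0]
tool_pos: [0.5764, 0.0335, 0.0897]
contact_force: [-2.6, -0.0, 8.1]
tool_pos: [0.5815, 0.0322, 0.0898]
contact_force: [-0.1, -0.7, 7.6]
tool_pos: [0.5865, 0.0309, 0.09]
contact_force: [1.0, -1.3, 6.8]
tool_pos: [0.5896, 0.0301, 0.0894]
contact_force: [-2.9, 0.3, 8.4]
t 16.2 sel xy [0.0107 0.0225 0.0894] turn -0.0012 tilt [ 0.002 -0.    -1.   ] shift cm [-0.11  0.05 -0.56] F [-2.89  0.28  8.44]
```

```bash
python3 -m crank '[{"x":0,"y":0,"z":-1.5,"turn":0},{"x":-0.1,"y":1.4,"z":0,"turn":0},{"x":-0.1,"y":1.4,"z":0,"turn":0},{"x":-0.1,"y":1.4,"z":0,"turn":0},{"x":0,"y":0,"z":0,"turn":0}]' >/dev/null
python3 -m crank '[{"x":0,"y":0,"z":0.3,"turn":0},{"x":0,"y":0,"z":0.2,"turn":0},{"x":0,"y":0,"z":0,"turn":0},{"x":0,"y":0,"z":0,"turn":0}]' |egrep 'pos|contact'
python3 -c "
from h import *
to(.0085,-.020,.095)"
```

```text
tool_pos: [0.5748, -0.0092, 0.0972]
contact_force: [-0.6, -0.1, -0.2]
t 17.1 sel xy [ 0.0064 -0.0192  0.0972] turn -0.0006 tilt [-0.  0. -1.] shift cm [0.21 0.08 0.22] F [-0.59 -0.08 -0.17]
```

```bash
python3 -m crank '[{"x":0.2,"y":0.08,"z":0,"turn":0},{"x":0,"y":0,"z":0,"turn":0}]' | egrep 'pos|contact'
for i in 1 2 3 4 ; do python3 -m crank '[{"x":0,"y":0,"z":0.1,"turn":0},{"x":0,"y":0,"z":0,"turn":0}]' | egrep 'pos|contact'; done
```

```text
tool_pos: [0.577, -0.0108, 0.0977]
contact_force: [-0.3, 0.2, -0.7]
tool_pos: [0.5766, -0.0108, 0.0964]
contact_force: [0.1, -0.6, 0.7]
tool_pos: [0.5764, -0.0108, 0.0953]
contact_force: [-0.4, -0.0, 0.2]
tool_pos: [0.5765, -0.0108, 0.0943]
contact_force: [-1.0, 0.1, -1.4]
tool_pos: [0.5765, -0.0109, 0.0933]
contact_force: [0.8, -0.3, -0.1]
```

```bash
for i in 1 2 3 ; do python3 -m crank '[{"x":0,"y":0,"z":0.1,"turn":0},{"x":0,"y":0,"z":0,"turn":0}]' | egrep 'pos|contact'; done
```

```text
tool_pos: [0.5765, -0.0109, 0.0923]
contact_force: [1.1, -0.5, -0.2]
tool_pos: [0.5767, -0.0109, 0.0918]
contact_force: [0.1, 0.6, 1.9]
tool_pos: [0.5769, -0.0109, 0.0912]
contact_force: [-2.0, -0.1, 4.5]
```

```bash
python3 -m crank '[{"x":0,"y":0,"z":0.1,"turn":0},{"x":0,"y":0,"z":0.08,"turn":0},{"x":0,"y":0,"z":0,"turn":0}]' | egrep 'pos|contact'
for i in 1 2 3 4; do python3 -m crank '[{"x":-0.15,"y":0,"z":0.01,"turn":0},{"x":-0.15,"y":0,"z":0,"turn":0},{"x":-0.15,"y":0,"z":0,"turn":0}]' | egrep 'pos|contact';done;  python3 -c "
from h import *
to(-.0095,-.020,.095)"
```

```text
tool_pos: [0.5773, -0.011, 0.0902]
contact_force: [-2.8, 0.1, 7.4]
tool_pos: [0.5752, -0.0105, 0.091]
contact_force: [3.1, -1.4, 5.5]
tool_pos: [0.5704, -0.0092, 0.0909]
contact_force: [1.8, -0.8, 6.2]
tool_pos: [0.5655, -0.0079, 0.0906]
contact_force: [-0.5, -0.9, 7.1]
tool_pos: [0.5606, -0.0066, 0.0903]
contact_force: [-2.1, 0.3, 7.9]
t 20.2 sel xy [-0.0079 -0.0203  0.0903] turn -0.0012 tilt [ 0.003 -0.001 -1.   ] shift cm [-0.16 -0.03 -0.47] F [-2.15  0.3   7.92]
```

```bash
python3 -m crank '[{"x":-0.1,"y":0,"z":0.01,"turn":0},{"x":0,"y":0,"z":0,"turn":0}]' | egrep 'pos|contact'
python3 -m crank '[{"x":0,"y":0,"z":-1.5,"turn":0},{"x":-2,"y":0,"z":-2,"turn":0},{"x":-3.5,"y":0,"z":-1,"turn":0},{"x":-1.5,"y":0,"z":0,"turn":0},{"x":0,"y":0,"z":0,"turn":0}]' |egrep 'pos|contact'
python3 - <<'E'
from h import *
F={n:manip.grab_frame(n)[0] for n in ("top","scene")}
strip("pics/un2.png",F)
to(.009,-.020,.100)
E
```

```text
tool_pos: [0.56, -0.0064, 0.0904]
contact_force: [-0.7, -0.9, 7.3]
tool_pos: [0.4893, 0.0126, 0.1334]
contact_force: [0.1, -0.4, 0.1]
(510, 718, 3)
t 21.0 sel xy [-0.0803 -0.0202  0.1334] turn -0.0011 tilt [ 0.001 -0.    -1.   ] shift cm [ 8.93 -0.03  3.34] F [-0.26  1.1   1.04]
```

View pics/un2.png

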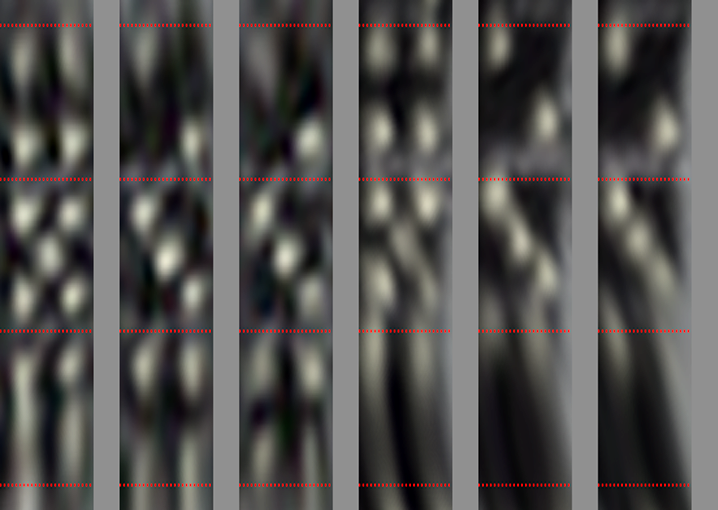

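The wheels now read 5, 3, 3. One more -x stroke is needed on the near wheel.

```bash
python3 -m crank '[{"x":2.3,"y":0,"z":0,"turn":0},{"x":2.3,"y":0,"z":0.5,"turn":0},{"x":2.3,"y":0,"z":0.8,"turn":0},{"x":2.0,"y":0,"z":0.8,"turn":0},{"x":0,"y":0,"z":0.7,"turn":0}]' >/dev/null
python3 -m crank '[{"x":0,"y":0,"z":0,"turn":0},{"x":0,"y":0,"z":0,"turn":0},{"x":0,"y":0,"z":0,"turn":0}]' |egrep 'pos|contact'
python3 -c "
from h import *
to(.009,-.020,.093)"
```

```text
tool_pos: [0.5762, -0.0107, 0.1055]
contact_force: [-1.2, 0.3, -0.1]
t 21.8 sel xy [ 0.0082 -0.0202  0.1055] turn -0.001 tilt [ 0.  0. -1.] shift cm [ 0.08 -0.02  1.25] F [-1.23  0.29 -0.05]
```

```bash
python3 -m crank '[{"x":0.1,"y":0,"z":0.4,"turn":0},{"x":0,"y":0,"z":0.4,"turn":0},{"x":0,"y":0,"z":0.3,"turn":0},{"x":0,"y":0,"z":0,"turn":0},{"x":0,"y":0,"z":0,"turn":0}]' | egrep 'pos|contact'
python3 -m crank '[{"x":0,"y":0,"z":0.1,"turn":0},{"x":0,"y":0,"z":0.1,"turn":0},{"x":0,"y":0,"z":0.1,"turn":0},{"x":0,"y":0,"z":0,"turn":0},{"x":0,"y":0,"z":0,"turn":0}]' | egrep 'pos|contact'
```

```text
tool_pos: [0.5774, -0.0111, 0.094]
contact_force: [-0.6, -0.5, 0.4]
tool_pos: [0.5779, -0.0112, 0.0917]
contact_force: [-0.7, 0.4, 2.4]
```

```bash
python3 -m crank '[{"x":0,"y":0,"z":0.1,"turn":0},{"x":0,"y":0,"z":0.1,"turn":0},{"x":0,"y":0,"z":0.08,"turn":0},{"x":0,"y":0,"z":0,"turn":0}]' | egrep 'pos|contact'
for i in 1 2 3 4; do python3 -m crank '[{"x":-0.15,"y":0,"z":0.01,"turn":0},{"x":-0.15,"y":0,"z":0,"turn":0},{"x":-0.15,"y":0,"z":0,"turn":0}]' | egrep 'pos|contact';done;  python3 -c "
from h import *
to(-.0095,-.020,.095)"
```

```text
tool_pos: [0.5784, -0.0113, 0.0901]
contact_force: [-2.5, -0.5, 7.9]
tool_pos: [0.5762, -0.0107, 0.0909]
contact_force: [2.7, 0.3, 5.8]
tool_pos: [0.5713, -0.0094, 0.0907]
contact_force: [2.0, -0.7, 5.9]
tool_pos: [0.5664, -0.0081, 0.0904]
contact_force: [-0.8, -1.2, 8.5]
tool_pos: [0.5616, -0.0069, 0.0902]
contact_force: [-1.6, -0.4, 8.7]
t 24.4 sel xy [-0.0069 -0.0203  0.0902] turn -0.0012 tilt [ 0.003 -0.001 -1.   ] shift cm [-0.26 -0.03 -0.48] F [-1.6  -0.35  8.74]
```

Same force signature as before. I'll finish the stroke, lift off and check all three wheels before pressing the key.

```bash
python3 -m crank '[{"x":-0.15,"y":0,"z":0,"turn":0},{"x":0,"y":0,"z":0,"turn":0}]' | egrep 'pos|contact'
python3 -m crank '[{"x":0,"y":0,"z":-1.5,"turn":0},{"x":-2,"y":0,"z":-2,"turn":0},{"x":-3.5,"y":0,"z":-1,"turn":0},{"x":-1.5,"y":0,"z":0,"turn":0},{"x":0,"y":0,"z":0,"turn":0}]' |egrep 'pos|contact'
python3 - <<'E'
from h import *
F={n:manip.grab_frame(n) for n in ("top","scene")}
strip("pics/un3.png",{n:F[n][0] for n in F})
for n in F:
    W=world(n,F[n][1]); L=(W-O)@R; m=(np.hypot(L[...,0],L[...,1]+.074)<.014)&(L[...,2]>.08)
    print(n,L[m].mean(0).round(4),np.median(L[(np.hypot(L[...,0],L[...,1]+.074)<.008)][:,2]))
to(0,-.074,.105)
E
```

```text
tool_pos: [0.5608, -0.0067, 0.0904]
contact_force: [0.7, -1.1, 8.0]
tool_pos: [0.4895, 0.0125, 0.1331]
contact_force: [-0.1, -0.1, 1.0]
(510, 718, 3)
top [ 0.0002 -0.0734  0.0893] 0.09268864508163943
scene [ 0.0027 -0.0721  0.0887] 0.09185245034798989
t 25.2 sel xy [-0.0799 -0.0202  0.1331] turn -0.0011 tilt [ 0. -0. -1.] shift cm [7.99 5.37 2.81] F [-0.96 -0.14  0.45]
```

View pics/un3.png

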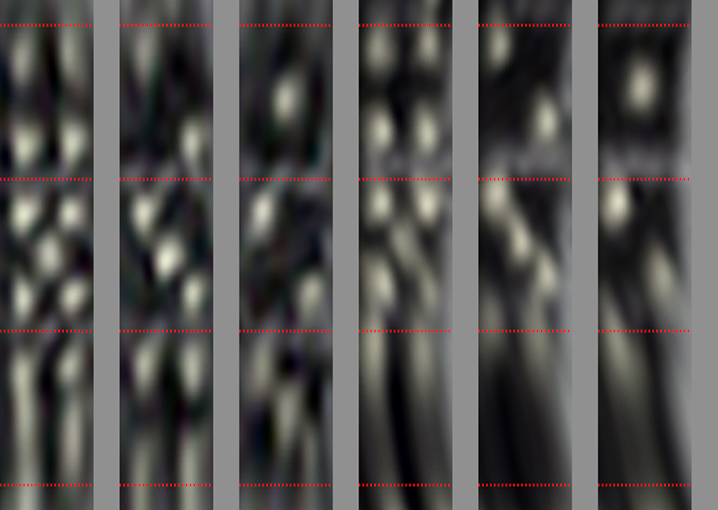

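The code reads 5-3-2. Now the key.

```bash
python3 -m crank '[{"x":1,"y":2.7,"z":0,"turn":0},{"x":2,"y":2.7,"z":0.6,"turn":0},{"x":2.5,"y":0,"z":0.6,"turn":0},{"x":2.5,"y":0,"z":0.6,"turn":0},{"x":0,"y":0,"z":0.6,"turn":0}]' >/dev/null
python3 -m crank '[{"x":0,"y":0,"z":0,"turn":0},{"x":0,"y":0,"z":0,"turn":0},{"x":0,"y":0,"z":0,"turn":0}]' |egrep 'pos|contact'
python3 -c "
from h import *
to(0,-.074,.095)"
```

```text
tool_pos: [0.5541, -0.0606, 0.1091]
contact_force: [-0.1, 0.5, -0.1]
t 26.0 sel xy [-0.0004 -0.0742  0.1091] turn -0.0009 tilt [-0.  0. -1.] shift cm [ 0.04 -0.02  1.41] F [-0.13  0.51 -0.13]
```

```bash
python3 -m crank '[{"x":0,"y":0,"z":0.4,"turn":0},{"x":0,"y":0,"z":0.4,"turn":0},{"x":0,"y":0,"z":0.3,"turn":0},{"x":0,"y":0,"z":0,"turn":0},{"x":0,"y":0,"z":0,"turn":0}]' | egrep 'pos|contact'
for i in 1 2 3 4 5 6; do python3 -m crank '[{"x":0,"y":0,"z":0.1,"turn":0},{"x":0,"y":0,"z":0,"turn":0}]' | egrep 'pos|contact'; done
```

```text
tool_pos: [0.5544, -0.0608, 0.0979]
contact_force: [0.4, -0.3, -0.1]
tool_pos: [0.5545, -0.0609, 0.097]
contact_force: [1.3, 0.2, -0.5]
tool_pos: [0.5544, -0.0608, 0.0959]
contact_force: [1.2, 0.7, 0.3]
tool_pos: [0.5544, -0.0608, 0.0948]
contact_force: [0.2, 0.1, -0.8]
tool_pos: [0.5544, -0.0609, 0.0938]
contact_force: [-0.2, 1.0, 0.3]
tool_pos: [0.5544, -0.0608, 0.0928]
contact_force: [0.7, 0.6, -0.2]
tool_pos: [0.5546, -0.0609, 0.0921]
contact_force: [-0.3, 0.1, -0.1]
```

```bash
for i in 1 2 3 4 5 6; do python3 -m crank '[{"x":0,"y":0,"z":0.1,"turn":0},{"x":0,"y":0,"z":0,"turn":0}]' | egrep 'pos|contact'; done
```

```text
tool_pos: [0.5546, -0.0609, 0.0912]
contact_force: [0.1, -0.0, 1.6]
tool_pos: [0.5546, -0.0609, 0.0902]
contact_force: [-1.1, 0.6, 2.5]
tool_pos: [0.5546, -0.0609, 0.0891]
contact_force: [-0.3, 0.7, 2.6]
tool_pos: [0.5546, -0.0609, 0.0881]
contact_force: [-0.7, 1.3, 3.6]
tool_pos: [0.5546, -0.0609, 0.0871]
contact_force: [-0.4, 0.5, 4.2]
tool_pos: [0.5547, -0.0609, 0.0861]
contact_force: [-0.2, 1.0, 4.6]
```

```bash
for i in 1 2 3; do python3 -m crank '[{"x":0,"y":0,"z":0.1,"turn":0},{"x":0,"y":0,"z":0,"turn":0}]' | egrep 'pos|contact'; done
```

```text
tool_pos: [0.5547, -0.0609, 0.086]
contact_force: [-3.2, 0.5, 9.2]
tool_pos: [0.5547, -0.0609, 0.0859]
contact_force: [-5.3, 0.2, 13.1]
tool_pos: [0.5548, -0.0609, 0.0858]
contact_force: [-7.9, 1.5, 18.0]
```

The key hit its hard stop after about 6 mm, so it is fully home. Releasing it.

```bash
python3 -m crank '[{"x":0,"y":0,"z":-0.5,"turn":0},{"x":0,"y":0,"z":-1,"turn":0},{"x":0,"y":0,"z":-2,"turn":0},{"x":-2,"y":0,"z":-2,"turn":0},{"x":-4,"y":0,"z":-1,"turn":0}]' >/dev/null
python3 -m crank '[{"x":-3,"y":0,"z":0,"turn":0},{"x":0,"y":0,"z":0,"turn":0},{"x":0,"y":0,"z":0,"turn":0}]' |egrep 'pos|contact'
python3 - <<'E'
from h import *
F={n:manip.grab_frame(n) for n in ("top","scene")}
strip("pics/un4.png",{n:F[n][0] for n in F})
for n in F:
    L=(world(n,F[n][1])-O)@R; print(n,np.median(L[(np.hypot(L[...,0],L[...,1]+.074)<.008)][:,2]))
E
```

```text
tool_pos: [0.4671, -0.0376, 0.1476]
contact_force: [0.7, 0.1, -0.7]
(510, 718, 3)
top 0.09239240189117792
scene 0.09147594240758572
```

View pics/un4.png

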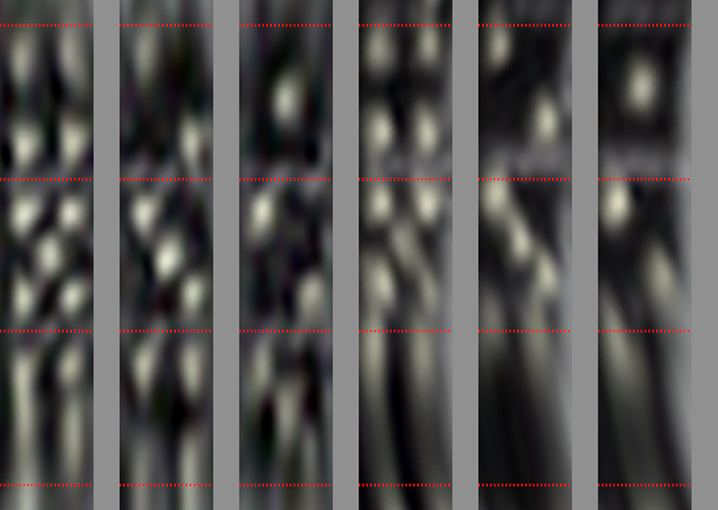

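The wheels still read 5-3-2 and the key is back up, so I'm handing in.

```bash
python3 -c "
from plant import manip
print(manip.job_done())"
```

```text
the job is handed in; nothing more can be done
None
```

The code 5-3-2 is set (confirmed in both camera views); the key was then pressed fully home and sprang back, and the job is handed in after about 30 s of robot time; wheel readings stayed at or below 10 N, but the key press reached 18.0 N at its hard stop, right at your 18 N limit.

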